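Park the index plunger and run the plate slide to its loading end

TASK

Unlock the plate slide so it can be loaded: pull the red T-knob of the index plunger up, twist it clockwise (seen from above) until it meets its stop, and let it down gently into the rest notch so that it stays retracted when you let go; do not force it against its stops or let it snap down. Once it rests there by itself, slide the carriage (it has a black post to hold) all the way to the red bumpers and let go, with the plunger still parked. Leave the ink tins and the jar where they are.

Things in the scene. Friction and masses are not known exactly. Their poses are not given: they have to be found in the camera images.
- jig: The plate slide's grey base, 190 x 320 x 14 mm, screwed down; origin at the middle of its underside. Its x axis points across the slide away from the robot, its y axis along the two aluminium guide rails toward the loading end, where two small red bumpers stand. Both are level; the slide's yaw differs at each start.
- carriage (a joint): Travel of the steel carriage (152 x 190 x 14 mm, top at z = 29 mm, with a copper plate on its far half) along the base's +y axis, m: 0 where the plunger locks it (1.5 mm of play), 0.090 against the red bumpers. Sliding friction about 2.5 N plus light drag.
- post_grip (a point): Centre of the upright black round post on the carriage, 18 mm thick; this point is 11 mm under its top and 39 mm above its foot. Pushing or pulling it along the base's y axis moves the carriage.
- knob_grip (a point): Grip point of the red T-knob of the plunger, on the vertical plunger axis: the bar is 48 mm long along this frame's x, 14 mm thick along y and 32 mm tall (from 18 mm below this point to 14 mm above). It rises and turns with the knob. 100 mm from the post along -y of the base. With the plunger down, a collar of 45 mm diameter stands round the stem with its top 27 mm below this point.
- plunger (a joint): Lift of the plunger, m: 0 fully down (its 10 mm pin locks the carriage to the base), about 0.0105 when the brass cross key rests in the rest notches of the collar, 0.013 when it rests on the rim beside them (not parked), 0.017 at the hard upper stop. The spring pulls it down with 7 N at 0, 13 N at 0.017. Lifted between 0.0140 and 0.0165 the knob turns freely above the rim.
- knob (a joint): Twist of the knob relative to the carriage, rad, growing clockwise seen from above; 0 when the bar lies along the base's x axis; it starts between 0 and 0.12. Below the bar and parallel to it is a square brass cross key, 5 mm thick, 20 mm to either side, which lies in the collar's open windows while the plunger is down: lift before twisting. Parked it reads 0.63 to 1.48, depending on the collar.
- tbar: The red T-knob with its cross key, one rigid part; origin on the plunger axis, 66 mm below the grip point. Its key or inner shoulder must not press on the collar or housing with more than 50 N (a twist of 0.7 N m at the stop; 0.2 N m is plain to feel), and it must not snap down: let go more than about 1.5 mm above its seat it drops faster than the 0.5 m/s allowed.
- housing: Round dark plunger housing, 56 mm wide; origin on the plunger axis at the carriage's top. Its aluminium collar is clamped at an angle that differs each time and is not measured: the rest notches (yellow floors) lie at a twist of 0.67 to 1.44 rad. Each ends in a tall stop, met about 0.04 rad past the notch's middle; held lightly against it, the key goes straight down into the notch.
- ink_tin_red: Bystander: tin of red ink, 70 x 70 x 48 mm, origin at the middle of its underside.
- ink_tin_blue: Bystander: tin of blue ink, 70 x 70 x 45 mm, origin at the middle of its underside.
- jar: Bystander: glass jar, 74 x 74 x 102 mm, origin at the middle of its underside.

How it is judged:
On the way, in this order (a step that is already met when the one before it is completed fails the run):
1. the plunger rests in the rest notch by itself, knob released, with the carriage still at its start (value of joint plunger between 0.0095 and 0.0122 m and value of joint knob above 0.55 rad and contact force between the fingers and tbar below 0.3 N and value of joint carriage below 0.02 m), for 0.2 s.
2. the carriage is at the bumpers with the plunger parked (value of joint carriage above 0.086 m and value of joint plunger between 0.0095 and 0.0122 m), for 0.2 s.
At the end, for the whole second after the job is handed in: The carriage stands within 4 mm of the red bumpers, at rest, and the plunger is parked: its cross key is seated in the rest notches (lift 9.5 to 12.2 mm, twisted clockwise past 0.55 rad), not merely on the rim (all of step 2 and value of joint knob above 0.55 rad and velocity of joint carriage below 0.005 m/s); the robot touches nothing.
It fails at once if the knob's cross key or shoulder is pressed on the collar or housing with more than 50 N (forced) (contact force between tbar and housing above 50 N).
It fails at once if the plunger snaps down (faster than 0.5 m/s) (velocity of joint plunger below -0.5 m/s).
It fails at once if a bystander (ink tin or jar) is moved more than 20 mm (distance of any of ink_tin_red, ink_tin_blue, jar from where it was at the start of the episode above 0.02 m).
It also fails if it takes over 72 s, if anything falls off the work surface, if the arm or the gripper's body presses on something with over 40 N, if the wrist force passes 120 N, or if a joint passes its speed limit or range.

ROBOT

A 6-joint arm with a two-finger parallel gripper is mounted at the origin on a cart in front of the work surface, level with it; the furniture and walls round the work are solid. World frame = base frame: x ahead of the robot, y to its left, z up, the work surface at z = 0. Lengths are in m, angles in rad, forces in N, time in s.
With the tool pointing down it reaches from about 0.25 to 0.725 m from the base axis. Payload 4 kg.
Tool frame: the origin (TCP) lies on the centre line of the jaws, within the pads' length; the fingertips stand 17 mm ahead of it and the grasp point (between the pads) lies 2 mm behind it; z points along the fingers, y is the line along which they close (so a half turn about z gives the same grasp; the last joint's range is limited). The gripper opens to 85 mm and grips with 20 to 120 N. Pads are 22 mm wide; open, the fingers measure 114 mm over their backs; the gripper's body (76 mm by 85 mm) begins 54 mm behind the grasp point. The pads swing forward as they close: fully open they stand 13 mm farther back than shut.
Start: joints at [1.112, 0.241, 0.005, 1.335, 0, 1.571], TCP at [0.221, 0.448, 0.248] pointing down, gripper open.
Joint ranges: [-2.72, 2.72], [-1.05, 1.87], [-1.09, 1.28], [-1.99, 2.15], [-1.42, 1.44], [-3.14, 3.14]. Speed limits (rad/s): [2.79, 2.79, 3.14, 3.14, 3.14, 3.14].

INTERFACE

Orientations are given as a unit quaternion [x, y, z, w].
In Python, from workcell import get_obs, imaging, order gives the robot as it stands.
- The arm moves only by the tool apply_moves, never from a script. Its argument "targets" is a list that holds one entry, the list of rows, each a list of 5 numbers: the shift along the world's x, y, z in units of 40 mm (1.0 is 40 mm), then the turn about the world's z in degrees, then the gripper command: -1 is shut, 1 is fully open, values between are in proportion. In form: [[[dx, dy, dz, turn, fingers], ...]]. A call has 1 to 8 rows; each row shifts and turns the commanded pose from where the row before left it; what a row does not reach is not made up. A row lasts 1/12 s, in which the tool goes at most 41.7 mm and 7.16 degrees, less where a joint would pass 70% of its speed; a pose out of reach is approached as far as the arm can. A call is refused whole if a number of a shift passes 1 or a number of a turn 7.16, either way. A call with a gripper value outside its range is refused whole. The fingers move at their own pace and stop on an object; the grip force is fixed at half the most. Time passes only in rows, so rows that do not move let the fingers close. It gives the time, the measured TCP pose, the force, the opening and the grip force at its end, in the units of the state.
- get_obs(): the state, without advancing time (a new reading comes with each control period).
- imaging.camera(name): name is "scene" or "top" or "wrist"; returns (picture, depth): 400x640x3 uint8, blue, green, red; 400x640 float32, m along the optical axis (not along the pixel's ray), 0 where there is no reading.
- imaging.get_calibration(name): a dict with "camera_matrix" (3x3 intrinsics, pixels), "eye" and "rotation" of the camera in the world; the wrist camera has in their place "hand_eye" (4x4, takes a point from camera to tool coordinates, whose origin is the TCP and whose axes are the flange's). Camera axes: x right, y down, z forward; pixel columns grow to the right and rows downward; lengths in m; the calibration is good to about 2 mm. A picture is of the moment at which its call begins: read the wrist's pose just before it. get_calibration takes no time and is no camera call.
- order.job_done(): hands the job in; it is judged then, once.
The state is a dict: "clock": time; "joint_pos": joint angles; "joint_vel": joint speeds; "tau": joint torques, N m; "eef_pos": TCP position; "tool_rot": TCP orientation; "ft_force": force on the tool from outside, world axes, zero at the start; "ft_torque": the same for the moment, N m; "grip_width": finger opening in m; "grasp_force": force on a finger pad.
Only numpy, scipy, OpenCV 4.12 (cv2) and the standard library are available. Lean on these libraries where they do the work, as an engineer would, in place of code of your own. Each camera call takes 0.05 s, during which the arm holds its last target. There are 200 camera calls.

## Working session

There is one attempt and no reset: what is moved stays moved. The work goes in short steps, Python scripts to look and compute and a tool call to move; the robot and the scene stay as the last step left them, time stands still between calls to the robot, and variables do not carry over. Pictures are saved under pics/ and viewed, at most 10 in all, crops included, and the job is handed in when it is done.

Besides the shell and the picture viewer there is one more tool, called after "Emit:" as name([rows], argument=value, ...), one row to a line, values as JSON. apply_moves: Moves the arm, as the interface text tells. Its arguments: {"type":"object","properties":{"targets":{"type":"array","items":{"type":"array","items":{"type":"array","items":{"type":"number"}}}}},"required":["targets"]}

```bash
mkdir -p pics
cat > h.py <<'E'
import numpy as np, cv2
from workcell import get_obs, imaging, order
from scipy.spatial.transform import Rotation as R
def cam(n):
    o=get_obs(); im,d=imaging.camera(n); c=imaging.get_calibration(n); K=np.array(c['camera_matrix'])
    if n=='wrist':
        H=np.array(c['hand_eye']); T=np.eye(4); T[:3,:3]=R.from_quat(o['tool_rot']).as_matrix(); T[:3,3]=o['eef_pos']; M=T@H
        return im,d,K,M[:3,3],M[:3,:3]
    return im,d,K,np.array(c['eye']),np.array(c['rotation'])
def pts(d,K,e,Rm):
    v,u=np.mgrid[:d.shape[0],:d.shape[1]]
    p=np.stack([(u-K[0,2])/K[0,0]*d,(v-K[1,2])/K[1,1]*d,d],-1)
    return p@Rm.T+e
def ray(uv,z,K,e,Rm):
    r=Rm@np.array([(uv[0]-K[0,2])/K[0,0],(uv[1]-K[1,2])/K[1,1],1]); return e+r*(z-e[2])/r[2]
E
python3 - <<'E'
from h import *
for n in('top','scene'):
    im,d,K,e,Rm=cam(n); cv2.imwrite(f'pics/{n}0.png',im); np.savez(f'{n}0.npz',im=im,d=d,K=K,e=e,R=Rm); print(n,e,Rm.round(2).tolist(),K[0,0])
    P=pts(d,K,e,Rm); hsv=cv2.cvtColor(im,cv2.COLOR_BGR2HSV)
    m=(((hsv[...,0]<8)|(hsv[...,0]>172))&(hsv[...,1]>140)&(hsv[...,2]>60)).astype('uint8')
    N,l,s,c=cv2.connectedComponentsWithStats(m)
    for i in range(1,N):
        if s[i,4]>25: q=P[(l==i)&(d>0)]; print(c[i].round(),s[i,4],np.median(q,0).round(3),q.max(0).round(3))
o=get_obs();print({k:np.round(v,3).tolist() for k,v in o.items()})
E
```

```text
top [0.37724028 0.03675081 1.36718715] [-0.7, 0.71, -0.06, 0.07] 484.2101142954191Traceback (most recent call last):
  File "<stdin>", line 4, in <module>
  File "h.py", line 13, in pts
    return p@Rm.T+e
           ~^~~~~
ValueError: matmul: Input operand 1 has a mismatch in its core dimension 0, with gufunc signature (n?,k),(k,m?)->(n?,m?) (size 4 is different from 3)
```

View pics/top0.png

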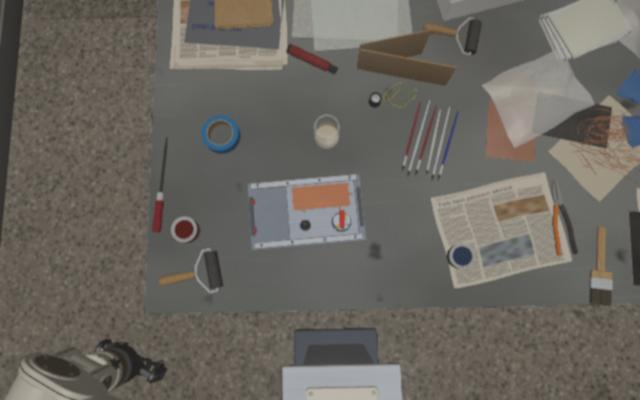

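```bash
sed -i "s/return im,d,K,np.array(c\['eye'\]),np.array(c\['rotation'\])/r=np.array(c['rotation']); return im,d,K,np.array(c['eye']),(R.from_quat(r).as_matrix() if r.size==4 else r)/" h.py
python3 - <<'E'
from h import *
for n in('top','scene'):
    im,d,K,e,Rm=cam(n); cv2.imwrite(f'pics/{n}0.png',im); print(n,e.round(3),Rm.round(2).tolist(),K[0,0])
    P=pts(d,K,e,Rm); hsv=cv2.cvtColor(im,cv2.COLOR_BGR2HSV)
    m=(((hsv[...,0]<8)|(hsv[...,0]>172))&(hsv[...,1]>140)&(hsv[...,2]>60)).astype('uint8')
    N,l,s,c=cv2.connectedComponentsWithStats(m)
    for i in range(1,N):
        if s[i,4]>12: q=P[(l==i)&(d>0)]; print(c[i].round(),s[i,4],np.median(q,0).round(3),q.max(0).round(3))
    if n=='top':
        for u,v in((305,225),(342,219),(342,212),(342,226),(251,201),(253,231),(210,213),(270,212),(324,183)): print(u,v,P[v,u].round(3))
o=get_obs();print({k:np.round(v,3).tolist() for k,v in o.items()})
E
```

```text
top [0.377 0.037 1.367] [[-0.02, -0.98, 0.18], [-1.0, 0.02, 0.01], [-0.01, -0.17, -0.98]] 484.2101142954191
[299.  51.] 21 [1.045 0.1   0.031] [1.054 0.112 0.035]
[158. 216.] 176 [0.563 0.504 0.022] [0.605 0.515 0.03 ]
[342. 218.] 60 [ 0.536 -0.009  0.109] [ 0.555 -0.004  0.116]
[184. 229.] 191 [0.524 0.423 0.045] [0.544 0.446 0.052]
305 225 [0.523 0.088 0.085]
342 219 [ 0.533 -0.01   0.111]
342 212 [ 0.552 -0.01   0.109]
342 226 [ 0.515 -0.009  0.11 ]
251 201 [0.601 0.241 0.026]
253 231 [0.516 0.235 0.026]
210 213 [ 0.574  0.363 -0.004]
270 212 [0.57  0.189 0.013]
324 183 [0.646 0.035 0.031]
scene [-0.101 -0.77   1.297] [[0.74, -0.5, 0.44], [-0.67, -0.55, 0.49], [-0.0, -0.66, -0.75]] 478.1166038686409
[524.  26.] 98 [1.973 0.153 0.195] [2.365 0.353 0.237]
[626.  98.] 43 [ 2.093 -0.354  0.009] [ 2.131 -0.294  0.017]
[395. 157.] 151 [1.025 0.066 0.028] [1.066 0.126 0.038]
[234. 156.] 95 [0.565 0.501 0.02 ] [0.614 0.54  0.028]
[236. 167.] 90 [0.526 0.424 0.043] [0.553 0.449 0.049]
[314. 223.] 108 [ 0.534 -0.015  0.102] [0.606 0.045 0.116]
[413. 236.] 57 [ 0.795 -0.226  0.008] [ 0.878 -0.204  0.015]
[419. 246.] 54 [ 0.777 -0.267  0.008] [ 0.853 -0.245  0.014]
{'clock': 0.15, 'joint_pos': [1.112, 0.241, 0.004, 1.335, 0.0, 1.571], 'joint_vel': [-0.001, -0.005, 0.003, -0.001, -0.001, -0.001], 'tau': [0.001, -37.264, 25.264, 0.012, -0.0, -0.0], 'eef_pos': [0.221, 0.448, 0.248], 'tool_rot': [0.227, 0.974, -0.001, -0.0], 'ft_force': [-0.169, 0.455, 0.717], 'ft_torque': [0.027, -0.011, 0.028], 'grasp_force': 0.0, 'grip_width': 0.085}
```

View pics/scene0.png

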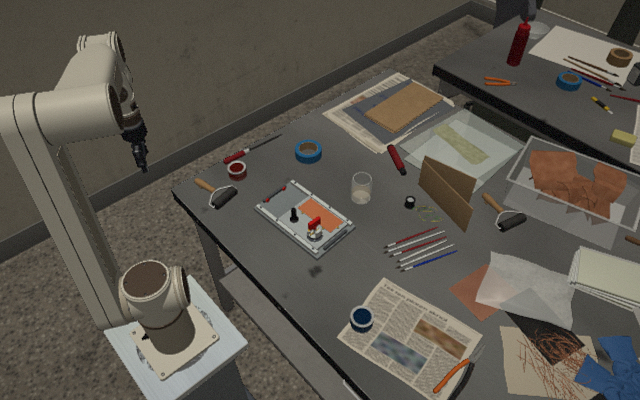

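Emit:
apply_moves([
  [[0.49,-0.71,0,1.8,1],[0.49,-0.71,0,1.8,1],[0.49,-0.71,0,1.8,1],[0.49,-0.71,0,1.8,1],[0.49,-0.71,0,1.8,1],[0.49,-0.71,0,1.8,1],[0.49,-0.71,0,1.8,1],[0.49,-0.71,0,1.8,1]],
])

```text
clock: 0.82
eef_pos: [0.3787, 0.2195, 0.2482]
tool_rot: [0.103, 0.995, -0.0, -0.0]
ft_force: [0.9, -0.1, -0.6]
grip_width: 0.0853
grasp_force: 0.0
```

Emit:
apply_moves([
  [[0.49,-0.71,0,1.8,1],[0.49,-0.71,0,1.8,1],[0.49,-0.71,0,1.8,1],[0.49,-0.71,0,1.8,1],[0.49,-0.71,0,1.8,1],[0.49,-0.71,0,1.8,1],[0.3,-0.71,0,1.8,1],[0,0,0,0,1]],
])

```text
clock: 1.48
eef_pos: [0.5097, 0.0178, 0.2476]
tool_rot: [-0.004, 1.0, -0.001, 0.0]
ft_force: [-0.4, 0.0, -0.5]
grip_width: 0.0853
grasp_force: 0.0
```

```bash
cat > look.py <<'E'
from h import *
import sys
im,d,K,e,Rm=cam('wrist'); cv2.imwrite(f'pics/{sys.argv[1]}.png',im)
P=pts(d,K,e,Rm); hsv=cv2.cvtColor(im,cv2.COLOR_BGR2HSV)
m=(((hsv[...,0]<8)|(hsv[...,0]>172))&(hsv[...,1]>140)&(hsv[...,2]>60)).astype('uint8')
N,l,s,c=cv2.connectedComponentsWithStats(m)
for i in range(1,N):
    k=(l==i)&(d>0)
    if s[i,4]>150 and k.any():
        q=P[k]; z=np.percentile(q[:,2],95); t=q[q[:,2]>z-.004]; r=cv2.minAreaRect((t[:,:2]*1000).astype('float32'))
        print(c[i].round(),s[i,4],'ztop',z.round(4),'rect mm',np.round(r[0],1),np.round(r[1],1),round(r[2],1),
          'axis deg',np.degrees(np.arctan2(*np.linalg.svd(t[:,:2]-t[:,:2].mean(0),full_matrices=False)[2][0][::-1])).round(1))
o=get_obs();print({k:np.round(v,3).tolist() for k,v in o.items() if k in('clock','joint_pos','eef_pos','tool_rot','ft_force','ft_torque')}); 
y=R.from_quat(o['tool_rot']).as_matrix()[:,1]; print('heading y',np.degrees(np.arctan2(y[1],y[0])))
np.save('P.npy',P)
E
python3 look.py w1
```

```text
[530. 184.] 154 ztop 0.0291 rect mm [519.  228.1] [13.5  7.2] 11.3 axis deg 1.9
[288. 222.] 1094 ztop 0.11 rect mm [535.8 -10.4] [13.1 46.6] 90.0 axis deg -0.0
{'clock': 1.533, 'joint_pos': [0.039, 0.259, 0.028, 1.34, -0.0, 0.032], 'eef_pos': [0.508, 0.02, 0.248], 'tool_rot': [-0.004, 1.0, -0.0, -0.001], 'ft_force': [0.048, -0.665, -0.182], 'ft_torque': [0.024, 0.04, -0.002]}
heading y 90.43258548882413
```

View pics/w1.png

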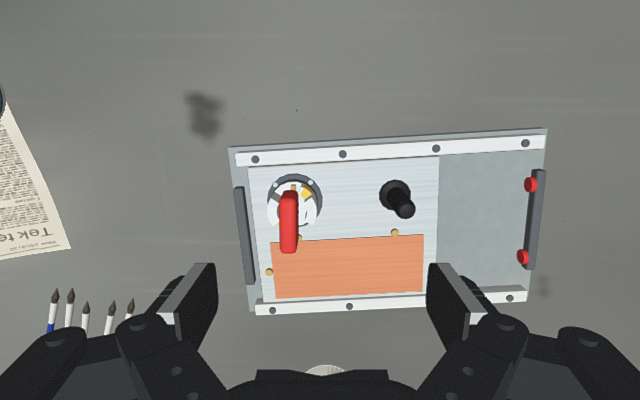

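Emit:
apply_moves([
  [[0.175,-0.19,-0.53,-0.1,0.1],[0.175,-0.19,-0.53,-0.1,0.1],[0.175,-0.19,-0.53,-0.1,0.1],[0.175,-0.19,-0.53,-0.1,0.1],[0,0,0,0,0.1],[0,0,0,0,0.1],[0,0,0,0,0.1]],
])

```text
clock: 2.12
eef_pos: [0.5357, -0.0072, 0.1644]
tool_rot: [-0.003, 1.0, 0.0, 0.0]
ft_force: [-0.1, -0.3, 1.3]
grip_width: 0.047
grasp_force: 0.0
```

```bash
python3 look.py w2
```

```text
[628. 176.] 359 ztop 0.0291 rect mm [519.8 227.9] [14.2  6.9] 2.0 axis deg 2.2
[317. 228.] 2096 ztop 0.1098 rect mm [535.7 -11. ] [47.2 13.2] 0.7 axis deg -0.1
[610. 270.] 295 ztop 0.0293 rect mm [599.4 232.9] [14.   5.9] 2.1 axis deg -2.2
{'clock': 2.167, 'joint_pos': [-0.014, 0.36, -0.052, 1.157, 0.0, -0.02], 'eef_pos': [0.536, -0.007, 0.165], 'tool_rot': [-0.003, 1.0, 0.0, 0.001], 'ft_force': [0.451, 0.11, -0.046], 'ft_torque': [0.016, -0.055, 0.018]}
heading y 90.37380631966725
```

View pics/w2.png

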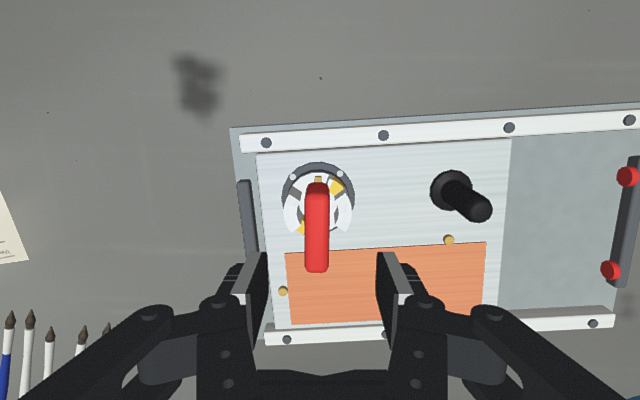

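Emit:
apply_moves([
  [[0,-0.1,-0.25,-0.4,0.1],[0,0,-0.4,0,0.1],[0,0,-0.4,0,0.1],[0,0,-0.4,0,0.1],[0,0,-0.25,0,0.1],[0,0,0,0,0.1],[0,0,0,0,0.1]],
])

```text
clock: 2.75
eef_pos: [0.5356, -0.012, 0.0955]
tool_rot: [0.001, 1.0, 0.0, -0.0]
ft_force: [0.2, 1.2, 0.6]
grip_width: 0.0473
grasp_force: 0.0
```

Emit:
apply_moves([
  [[0,0.025,0,0,-0.4],[0,0,0,0,-0.5],[0,0,0,0,-0.6],[0,0,0,0,-0.65],[0,0,0,0,-0.7],[0,0,0,0,-0.75],[0,0,0,0,-0.8]],
])

```text
clock: 3.33
eef_pos: [0.5366, -0.0106, 0.0966]
tool_rot: [0.001, 1.0, 0.001, 0.001]
ft_force: [-0.4, 2.4, 6.0]
grip_width: 0.0131
grasp_force: 58.4
```

Emit:
apply_moves([
  [[0,0,0.05,0,-0.8],[0,0,0.05,0,-0.8],[0,0,0.05,0,-0.8],[0,0,0.05,0,-0.8],[0,0,0,0,-0.8],[0,0,0,0,-0.8]],
])

```text
clock: 3.83
eef_pos: [0.5364, -0.0106, 0.1022]
tool_rot: [0.001, 1.0, 0.001, 0.0]
ft_force: [4.2, 3.5, -10.2]
grip_width: 0.0132
grasp_force: 58.4
```

Emit:
apply_moves([
  [[0,0,0.05,0,-0.8],[0,0,0.05,0,-0.8],[0,0,0.05,0,-0.8],[0,0,0.05,0,-0.8],[0,0,0.04,0,-0.8],[0,0,0,0,-0.8],[0,0,0,0,-0.8]],
])

```text
clock: 4.42
eef_pos: [0.5364, -0.0107, 0.1111]
tool_rot: [0.001, 1.0, 0.0, -0.0]
ft_force: [6.2, 2.1, -12.8]
grip_width: 0.0126
grasp_force: 58.4
```

Emit:
apply_moves([
  [[0.02,0.01,0.02,0,-0.8],[0,0,0,-3,-0.8],[0,0,0,-3,-0.8],[0,0,0,-3,-0.8],[0,0,0,-3,-0.8],[0,0,0,0,-0.8],[0,0,0,0,-0.8]],
])

```text
clock: 5.0
eef_pos: [0.5364, -0.0107, 0.1115]
tool_rot: [0.105, 0.994, -0.0, -0.001]
ft_force: [6.2, 1.2, -12.8]
grip_width: 0.0126
grasp_force: 58.5
```

```bash
cat > st.py <<'E'
from h import *
o=get_obs();y=R.from_quat(o['tool_rot']).as_matrix()[:,1]
print(o['clock'],'pos',np.round(o['eef_pos'],4),'F',np.round(o['ft_force'],1),'T',np.round(o['ft_torque'],3),'head',np.degrees(np.arctan2(y[1],y[0])).round(2),'q6',round(o['joint_pos'][5],4),'tau6',round(o['tau'][5],3))
E
python3 st.py
```

```text
5.0 pos [ 0.5364 -0.0107  0.1115] F [  6.2   1.2 -12.8] T [ 0.324 -1.34  -0.006] head 77.91 q6 0.1911 tau6 0.006
```

Emit:
apply_moves([
  [[0,0,0,-3,-0.8],[0,0,0,-3,-0.8],[0,0,0,-3,-0.8],[0,0,0,-3,-0.8],[0,0,0,-3,-0.8],[0,0,0,-3,-0.8],[0,0,0,0,-0.8],[0,0,0,0,-0.8]],
])

```text
clock: 5.67
eef_pos: [0.5363, -0.0109, 0.1115]
tool_rot: [0.26, 0.966, -0.0, -0.001]
ft_force: [4.8, 0.7, -12.3]
grip_width: 0.0133
grasp_force: 58.5
```

```bash
python3 st.py
```

```text
5.6667 pos [ 0.5363 -0.0109  0.1115] F [  4.8   0.7 -12.3] T [ 0.214 -1.296 -0.007] head 59.9 q6 0.5053 tau6 0.005
```

Run:
```python
from h import *
P=np.load('P.npy'); im=cv2.imread('pics/w2.png'); hsv=cv2.cvtColor(im,cv2.COLOR_BGR2HSV)
m=((abs(hsv[...,0].astype(int)-25)<7)&(hsv[...,1]>110)&(hsv[...,2]>90)).astype('uint8')
m[:165]=0;m[245:]=0;m[:,:275]=0;m[:,360:]=0
N,l,s,c=cv2.connectedComponentsWithStats(m)
for i in range(1,N):
    if s[i,4]>8:
        q=P[l==i]; a=np.degrees(np.arctan2(q[:,1]+.011,-(q[:,0]-.5357))); print(c[i].round(),s[i,4],q.mean(0).round(4),'cw from -x',np.percentile(a,[2,25,50,75,98]).round(1), 'r',np.hypot(q[:,1]+.011,q[:,0]-.5357).mean().round(4))
cv2.imwrite('pics/crop.png',cv2.resize(im[150:260,260:380],None,fx=5,fy=5,interpolation=cv2.INTER_CUBIC))
```

```text
[318. 179.] 29 [ 0.5175 -0.0108  0.0501] cw from -x [-5.3 -2.9  1.3  3.6  6.1] r 0.0182
[336. 186.] 166 [0.5214 0.0017 0.0547] cw from -x [29.8 35.7 42.  48.  53.6] r 0.0193
[301. 227.] 64 [ 0.5506 -0.0221  0.0556] cw from -x [-152.9 -147.  -142.8 -139.1 -131.5] r 0.0187
```

View pics/crop.png

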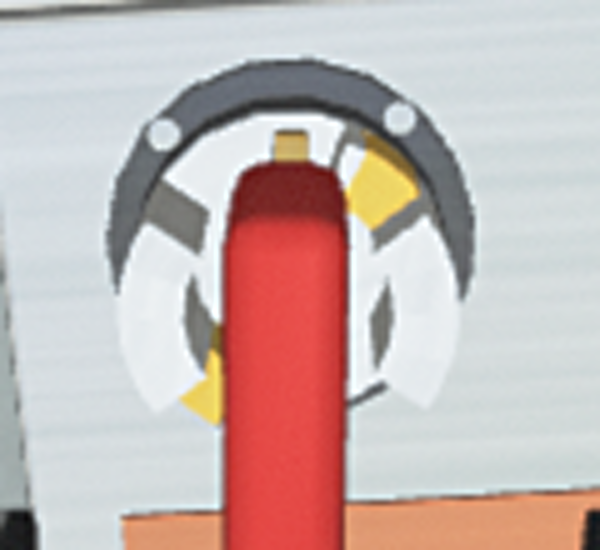

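Emit:
apply_moves([
  [[0,0,0,-2,-0.8],[0,0,0,-2,-0.8],[0,0,0,-2,-0.8],[0,0,0,-2,-0.8],[0,0,0,-1,-0.8],[0,0,0,0,-0.8],[0,0,0,0,-0.8]],
])

```text
clock: 6.25
eef_pos: [0.5363, -0.011, 0.1115]
tool_rot: [0.335, 0.942, -0.001, -0.001]
ft_force: [5.0, 0.8, -14.1]
grip_width: 0.0132
grasp_force: 58.5
```

```bash
python3 st.py
```

```text
6.25 pos [ 0.5363 -0.011   0.1115] F [  5.    0.8 -14.1] T [ 0.205 -1.32  -0.021] head 50.9 q6 0.6623 tau6 -0.014
```

Turned 39°. Now 1° at a time near the stop.

Emit:
apply_moves([
  [[0,0,0,-1,-0.8],[0,0,0,0,-0.8],[0,0,0,-1,-0.8],[0,0,0,0,-0.8],[0,0,0,0,-0.8]],
])

```text
clock: 6.67
eef_pos: [0.5363, -0.011, 0.1115]
tool_rot: [0.351, 0.936, -0.001, -0.001]
ft_force: [4.9, 0.2, -13.2]
grip_width: 0.013
grasp_force: 58.5
```

```bash
python3 st.py
```

```text
6.6667 pos [ 0.5363 -0.011   0.1115] F [  4.9   0.2 -13.2] T [ 0.233 -1.305  0.072] head 48.9 q6 0.6972 tau6 -0.015
```

Emit:
apply_moves([
  [[0,0,0,-1,-0.8],[0,0,0,0,-0.8],[0,0,0,0,-0.8]],
])

```text
clock: 6.92
eef_pos: [0.5363, -0.011, 0.1115]
tool_rot: [0.359, 0.933, -0.001, -0.001]
ft_force: [4.3, 1.3, -13.9]
grip_width: 0.0133
grasp_force: 58.5
```

```bash
python3 st.py
```

```text
6.9167 pos [ 0.5363 -0.011   0.1115] F [  4.3   1.3 -13.9] T [ 0.154 -1.304 -0.009] head 47.9 q6 0.7146 tau6 -0.01
```

Emit:
apply_moves([
  [[0,0,0,-1,-0.8],[0,0,0,0,-0.8],[0,0,0,0,-0.8]],
])

```text
clock: 7.17
eef_pos: [0.5362, -0.011, 0.1115]
tool_rot: [0.367, 0.93, -0.001, -0.001]
ft_force: [4.2, 0.3, -13.5]
grip_width: 0.0132
grasp_force: 58.5
```

```bash
python3 st.py
```

```text
7.1667 pos [ 0.5362 -0.011   0.1115] F [  4.2   0.3 -13.5] T [ 0.139 -1.33   0.03 ] head 46.91 q6 0.7319 tau6 0.047
```

Emit:
apply_moves([
  [[0,0,0,-1,-0.8],[0,0,0,0,-0.8],[0,0,0,0,-0.8]],
])

```text
clock: 7.42
eef_pos: [0.5362, -0.011, 0.1114]
tool_rot: [0.375, 0.927, -0.001, -0.001]
ft_force: [4.9, 0.1, -14.3]
grip_width: 0.0131
grasp_force: 58.5
```

```bash
python3 st.py
```

```text
7.4167 pos [ 0.5362 -0.011   0.1114] F [  4.9   0.1 -14.3] T [ 0.118 -1.313  0.126] head 45.94 q6 0.749 tau6 0.186
```

Emit:
apply_moves([
  [[0,0,-0.02,0,-0.8],[0,0,-0.02,0,-0.8],[0,0,-0.02,0,-0.8],[0,0,-0.02,0,-0.8],[0,0,0,0,-0.8],[0,0,0,0,-0.8]],
])

```text
clock: 7.92
eef_pos: [0.5363, -0.0109, 0.1106]
tool_rot: [0.375, 0.927, -0.0, -0.0]
ft_force: [3.2, -1.2, -6.2]
grip_width: 0.013
grasp_force: 59.6
```

```bash
python3 st.py
```

```text
7.9167 pos [ 0.5363 -0.0109  0.1106] F [ 3.2 -1.2 -6.2] T [-0.152 -0.416  0.216] head 45.91 q6 0.7494 tau6 0.209
```

Emit:
apply_moves([
  [[0,0,0,0.5,-0.8],[0,0,0,0.5,-0.8],[0,0,0,0,-0.8],[0,0,0,0,-0.8]],
])

```text
clock: 8.25
eef_pos: [0.5363, -0.0109, 0.1102]
tool_rot: [0.367, 0.93, -0.0, -0.0]
ft_force: [1.5, 0.1, -10.9]
grip_width: 0.0131
grasp_force: 59.0
```

```bash
python3 st.py
```

```text
8.25 pos [ 0.5363 -0.0109  0.1102] F [  1.5   0.1 -10.9] T [-0.295 -0.644  0.054] head 46.9 q6 0.7321 tau6 0.071
```

Emit:
apply_moves([
  [[0,0,-0.02,0,-0.8],[0,0,-0.02,0,-0.8],[0,0,0,0,-0.8],[0,0,0,0,-0.8]],
])

```text
clock: 8.58
eef_pos: [0.5363, -0.0109, 0.1087]
tool_rot: [0.367, 0.93, -0.0, -0.0]
ft_force: [3.1, -0.6, -10.7]
grip_width: 0.0128
grasp_force: 58.9
```

```bash
python3 st.py
```

```text
8.5833 pos [ 0.5363 -0.0109  0.1087] F [  3.1  -0.6 -10.7] T [-0.367 -0.582  0.051] head 46.9 q6 0.7321 tau6 0.072
```

Emit:
apply_moves([
  [[0,0,-0.02,0,-0.8],[0,0,-0.02,0,-0.8],[0,0,0,0,-0.8],[0,0,0,0,-0.8]],
])

```text
clock: 8.92
eef_pos: [0.5364, -0.0109, 0.1077]
tool_rot: [0.367, 0.93, -0.0, -0.0]
ft_force: [0.4, -2.5, -7.3]
grip_width: 0.0127
grasp_force: 59.5
```

```bash
python3 st.py
```

```text
8.9167 pos [ 0.5364 -0.0109  0.1077] F [ 0.4 -2.5 -7.3] T [-0.516 -0.107  0.075] head 46.91 q6 0.7321 tau6 0.073
```

Emit:
apply_moves([
  [[0,0,-0.02,0,-0.8],[0,0,-0.02,0,-0.8],[0,0,0,0,-0.8],[0,0,0,0,-0.8]],
])

```text
clock: 9.25
eef_pos: [0.5366, -0.0109, 0.1074]
tool_rot: [0.367, 0.93, -0.0, 0.0]
ft_force: [-3.5, -2.5, 6.3]
grip_width: 0.0131
grasp_force: 61.4
```

```bash
python3 st.py
```

```text
9.25 pos [ 0.5366 -0.0109  0.1074] F [-3.5 -2.5  6.3] T [-0.657  1.055  0.105] head 46.91 q6 0.7321 tau6 0.077
```

Emit:
apply_moves([
  [[0,0,0,0,-0.6],[0,0,0,0,-0.5],[0,0,0,0,-0.3],[0,0,0,0,-0.1],[0,0,0,0,0.1],[0,0,0,0,0.1],[0,0,0,0,0.1]],
])

```text
clock: 9.83
eef_pos: [0.5367, -0.0106, 0.1058]
tool_rot: [0.367, 0.93, 0.0, 0.0]
ft_force: [-0.1, 0.6, 0.6]
grip_width: 0.047
grasp_force: 0.0
```

Emit:
apply_moves([
  [[0,0,0.3,0,0.1],[0,0,0.6,0,0.1],[0,0,0.6,0,0.1],[0,0,0,0,0.1],[0,0,0,0,0.1]],
])

```text
clock: 10.25
eef_pos: [0.5379, -0.0107, 0.1675]
tool_rot: [0.367, 0.93, 0.001, 0.002]
ft_force: [-0.1, 0.3, -0.7]
grip_width: 0.0471
grasp_force: 0.0
```

```bash
python3 look.py w3
python3 - <<'E'
import numpy as np,cv2
P=np.load('P.npy');im=cv2.imread('pics/w3.png')
g=im.max(2); m=(g<70)&(abs(P[...,0]-.527)<.04)&(abs(P[...,1]-.088)<.03)&(P[...,2]>.06)&(P[...,2]<.09)
q=P[m]; z=np.percentile(q[:,2],90); t=q[q[:,2]>z-.004]; print('post',len(t),z.round(4),cv2.minEnclosingCircle((t[:,:2]*1000).astype('float32')),np.median(t,0).round(4))
E
```

```text
[634.  22.] 236 ztop 0.026 rect mm [595.9 231.4] [ 5.  10.8] 61.8 axis deg -18.6
[319. 229.] 2257 ztop 0.1207 rect mm [535.5 -10.8] [13.2 46.8] 47.3 axis deg -43.4
{'clock': 10.3, 'joint_pos': [-0.02, 0.361, -0.048, 1.161, 0.0, 0.732], 'eef_pos': [0.537, -0.011, 0.166], 'tool_rot': [0.367, 0.93, 0.0, 0.0], 'ft_force': [0.101, 0.546, -0.453], 'ft_torque': [-0.022, 0.061, -0.018]}
heading y 46.91445397275256
post 526 0.0856 ((529.1004638671875, 88.0461196899414), 8.155669212341309) [0.5296 0.088  0.0847]
```

View pics/w3.png

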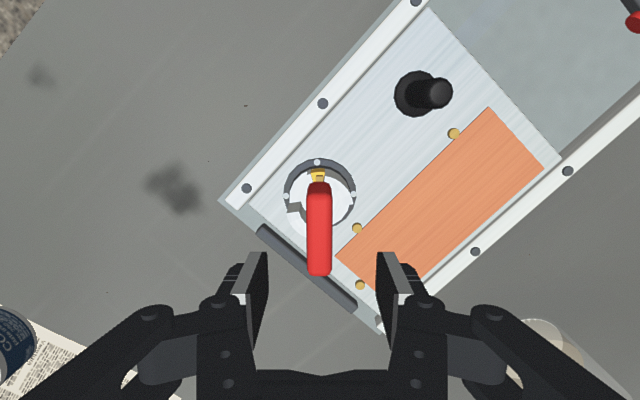

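Emit:
apply_moves([
  [[-0.03,0.41,0,7,0.1],[-0.03,0.41,0,7,0.1],[-0.03,0.41,0,7,0.1],[-0.03,0.41,0,7,0.1],[-0.04,0.41,0,7,0.1],[-0.04,0.41,0,7,0.1],[0,0,0,4,0.1],[0,0,0,0,0.1]],
])

```text
clock: 10.97
eef_pos: [0.5275, 0.0885, 0.1643]
tool_rot: [-0.027, 1.0, -0.0, -0.002]
ft_force: [-0.0, -0.1, -0.1]
grip_width: 0.0471
grasp_force: 0.0
```

Emit:
apply_moves([
  [[0,0,-0.4,0,0.1],[0,0,-0.5,0,0.1],[0,0,-0.5,0,0.1],[0,0,-0.5,0,0.1],[0,0,-0.4,0,0.1],[0,0,0,0,0.1],[0,0,0,0,0.1]],
])

```text
clock: 11.55
eef_pos: [0.5272, 0.087, 0.0724]
tool_rot: [-0.024, 1.0, -0.0, -0.002]
ft_force: [0.1, -0.0, 0.1]
grip_width: 0.047
grasp_force: 0.0
```

Emit:
apply_moves([
  [[0,0,0,0,-0.2],[0,0,0,0,-0.4],[0,0,0,0,-0.5],[0,0,0,0,-0.6],[0,0,0,0,-0.7],[0,0,0,0,-0.7]],
])

```text
clock: 12.05
eef_pos: [0.5296, 0.0883, 0.0754]
tool_rot: [-0.026, 1.0, 0.001, 0.001]
ft_force: [-1.5, 1.5, 5.9]
grip_width: 0.0158
grasp_force: 58.7
```

Emit:
apply_moves([
  [[0,0.05,0,0,-0.7],[-0.01,0.1,0,0,-0.7],[-0.01,0.2,0,0,-0.7],[-0.02,0.25,0,0,-0.7],[-0.02,0.25,0,0,-0.7],[-0.02,0.25,0,0,-0.7],[-0.02,0.25,0,0,-0.7],[-0.02,0.25,0,0,-0.7]],
])

```text
clock: 12.72
eef_pos: [0.5254, 0.1509, 0.0754]
tool_rot: [-0.025, 1.0, -0.001, 0.002]
ft_force: [1.7, -3.8, 4.6]
grip_width: 0.0159
grasp_force: 58.7
```

```bash
python3 st.py
```

```text
12.7167 pos [0.5254 0.1509 0.0754] F [ 1.7 -3.8  4.6] T [-0.676 -0.208  0.012] head 92.84 q6 0.232 tau6 -0.156
```

Emit:
apply_moves([
  [[-0.01,0.2,0,0,-0.7],[-0.01,0.15,0,0,-0.7],[-0.01,0.12,0,0,-0.7],[0,0.08,0,0,-0.7],[0,0.05,0,0,-0.7],[0,0,0,0,-0.7],[0,0,0,0,-0.7]],
])

```text
clock: 13.3
eef_pos: [0.5237, 0.1758, 0.0754]
tool_rot: [-0.025, 1.0, -0.0, 0.002]
ft_force: [-0.3, -0.5, 5.8]
grip_width: 0.0157
grasp_force: 58.7
```

```bash
python3 st.py
```

```text
13.3 pos [0.5237 0.1758 0.0754] F [-0.3 -0.5  5.8] T [-0.074  0.161  0.03 ] head 92.9 q6 0.2736 tau6 0.008
```

Inch on until the bumpers push back.

Emit:
apply_moves([
  [[0,0.03,0,0,-0.7],[0,0.03,0,0,-0.7],[0,0.02,0,0,-0.7],[0,0,0,0,-0.7],[0,0,0,0,-0.7]],
])

```text
clock: 13.72
eef_pos: [0.5236, 0.1784, 0.0754]
tool_rot: [-0.025, 1.0, -0.0, 0.001]
ft_force: [-0.3, -2.3, 6.9]
grip_width: 0.0159
grasp_force: 58.8
```

```bash
python3 st.py
```

```text
13.7167 pos [0.5236 0.1784 0.0754] F [-0.3 -2.3  6.9] T [-0.395  0.154 -0.021] head 92.88 q6 0.279 tau6 0.013
```

Emit:
apply_moves([
  [[0,0.03,0,0,-0.7],[0,0.03,0,0,-0.7],[0,0,0,0,-0.7],[0,0,0,0,-0.7]],
])

```text
clock: 14.05
eef_pos: [0.5235, 0.1797, 0.0754]
tool_rot: [-0.025, 1.0, -0.002, 0.001]
ft_force: [-0.1, -5.4, 7.6]
grip_width: 0.0159
grasp_force: 59.0
```

```bash
python3 st.py
```

```text
14.05 pos [0.5235 0.1797 0.0754] F [-0.1 -5.4  7.6] T [-0.904  0.149  0.018] head 92.84 q6 0.2831 tau6 0.026
```

Emit:
apply_moves([
  [[0,0.03,0,0,-0.7],[0,0.03,0,0,-0.7],[0,0,0,0,-0.7],[0,0,0,0,-0.7]],
])

```text
clock: 14.38
eef_pos: [0.5234, 0.1799, 0.0754]
tool_rot: [-0.024, 1.0, -0.004, 0.001]
ft_force: [-0.1, -11.6, 9.5]
grip_width: 0.0158
grasp_force: 59.4
```

```bash
python3 st.py
```

```text
14.3833 pos [0.5234 0.1799 0.0754] F [ -0.1 -11.6   9.5] T [-2.044  0.187  0.044] head 92.75 q6 0.2871 tau6 0.051
```

Emit:
apply_moves([
  [[0,-0.03,0,0,-0.7],[0,0,0,0,-0.5],[0,0,0,0,-0.3],[0,0,0,0,-0.1],[0,0,0,0,0.1],[0,0,0,0,0.1],[0,0,0,0,0.1]],
])

```text
clock: 14.97
eef_pos: [0.5225, 0.1827, 0.0737]
tool_rot: [-0.026, 1.0, -0.0, -0.0]
ft_force: [-0.1, -1.2, -0.0]
grip_width: 0.0471
grasp_force: 0.0
```

Emit:
apply_moves([
  [[0,0,0.3,0,0.1],[0,0,0.6,0,0.1],[0,0,0.8,0,0.1],[0,0,0.8,0,0.1],[0,0,0.5,0,0.1],[0,0,0,0,0.1],[0,0,0,0,0.1]],
])

```text
clock: 15.55
eef_pos: [0.5235, 0.183, 0.1953]
tool_rot: [-0.026, 1.0, 0.001, 0.002]
ft_force: [0.2, 0.3, -0.3]
grip_width: 0.0471
grasp_force: 0.0
```

```bash
python3 look.py w4
```

```text
[591. 166.] 272 ztop 0.0373 rect mm [494.  407.5] [ 2.9 24.2] 26.9 axis deg -62.8
[567. 198.] 253 ztop 0.0387 rect mm [522.1 390.8] [ 7.4 41.2] 87.1 axis deg -6.0
[613. 205.] 2847 ztop 0.0461 rect mm [525.  418.6] [52.1 46.5] 18.8 axis deg 13.9
[153. 224.] 1537 ztop 0.1208 rect mm [529.9  79.7] [13.5 46.1] 46.2 axis deg -44.5
{'clock': 15.6, 'joint_pos': [0.336, 0.374, 0.047, 1.243, 0.0, 0.285], 'eef_pos': [0.523, 0.183, 0.194], 'tool_rot': [-0.026, 1.0, 0.0, 0.0], 'ft_force': [0.606, 0.076, 1.214], 'ft_torque': [-0.033, 0.064, 0.031]}
heading y 92.92564949996253
```

View pics/w4.png

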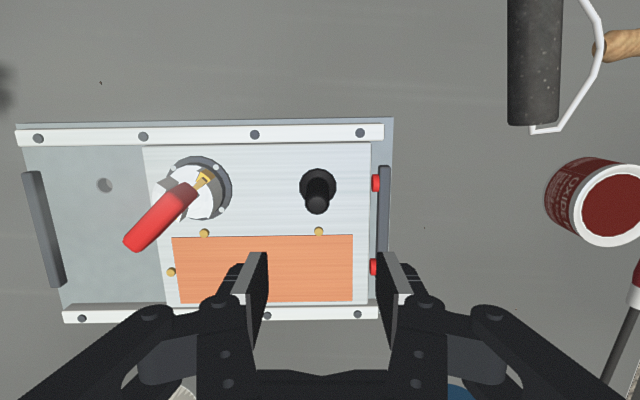

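The carriage edge (x≈369) touches both bumpers at (376,183) and (373,266). The knob has moved 90.7 mm, its top is still at 0.121 m, and its key sits at the yellow notch at (207,178).

```bash
python3 -c "
from workcell import order
print(order.job_done())"
```

```text
the job is handed in; nothing more can be done
None
```

The job is handed in: the plunger is parked in its rest notch, the carriage stands at the red bumpers and is let go, and the ink tins and jar were not touched; the judge's verdict was not shown.

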